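# Set a faceplate under the pointer and clamp the slides

## Task

Swing the orange cam lever right round to free the setting table, then slide the carrier so that the fixed pointer stands over the red dot of the white faceplate and let it rest there for a full second to check the zero. Then step on to the blue dot, bring the carrier to rest with the pointer over it, and swing the cam lever fully back to clamp the table there, ready for drilling. Do not touch the pointer, and leave the bottle, screwdriver and parts bin where they are.

Things in the scene. Friction and masses are not known exactly. Their poses are not given: they have to be found in the camera images.
- stage: Fixed grey bed of the x-y setting table, 300 x 340 mm and 20 mm thick, bolted to the bench. Origin on the bench surface straight below the pointer tip; its x axis points away from the robot (within about 17 degrees) to the pointer's post, its y axis to the left. The bed reaches from x -125 to +175 and y -165 to +175 mm. A post of 18 mm diameter stands at x +152 mm and is 114 mm high.
- carrier: Green carrier plate, 130 (stage x) x 275 (stage y) x 12 mm; origin mid underside, 38 mm above the bench, below the faceplate's centre; axes parallel to stage. Crossed slides let it move any way level without turning, 56 mm each way along stage x and y from mid travel (origin under the pointer tip). Friction about 5 N per slide; stays where left. Clamped, 20 N hardly moves it.
- knob_top (a point): Centre of the top of the black knob for moving the carrier: an upright cylinder 28 mm in diameter and 34 mm high on a thin neck, its top 92 mm above the bench, the carrier plate 50 mm above the bench below it. Fixed to the carrier at stage-frame offset (0, -110) mm from the faceplate centre.
- clamp (a joint): Angle of the orange cam lever on the carrier about a vertical axis. 0 = clamped (points along stage -x, to the robot, at a stop); 1.57 = free (points along stage +y, at a stop), so freeing turns it clockwise seen from above. Its foot grips the bed only below about 0.4 rad. Push at the handle: 3 to 4 N to free, 1 to 3 N to clamp; it stays where it is left.
- lever_handle (a point): Centre of the top of the cam lever's upright orange handle: a pin 17 mm in diameter whose top is 106 mm above the bench, 55 mm from the pivot axis. The lever arm below it is 14 mm wide with its top 68 mm above the bench, so about 38 mm of the pin stands clear.
- lever_pivot (a point): Point on the lever's vertical pivot axis, level with the top of the handle (106 mm above the bench; the hub itself ends 70 mm above the bench). Fixed to the carrier at stage-frame offset (0, +110) mm from the faceplate centre.
- pointer_tip (a point): Lower end of the fixed black pointer needle, 62 mm above the bench, about 5 mm over the faceplate. From the tip the 6 mm needle rises along stage +x to 100 mm height at 55 mm, then a 10 mm bar runs level to the post. Highest part is the post's collar, 114 mm.
- dot_red (a point): Centre of the red dot, 14 mm in diameter, painted on the round white faceplate (124 mm diameter, 6 mm thick, top 56 mm above the bench) that is bolted to the carrier and does not turn on it. 45 mm from the plate's centre.
- dot_blue (a point): Centre of the blue dot, 14 mm in diameter, on the same faceplate, 41 mm from its centre. The faceplate is set at any angle. The yellow dot is for another hole and is not used.
- oil_bottle: Bystander: amber oil bottle, 48 mm diameter, 130 mm high; origin at the centre of its underside.
- screwdriver: Bystander: yellow screwdriver, 190 mm long, lying on the bench along its x axis.
- parts_bin: Bystander: open grey plastic parts bin, 150 x 100 x 60 mm; origin at the centre of its underside.
- pointer: The fixed pointer as a whole (needle, bar and collar, see pointer_tip); origin and axes those of stage.

How it is judged:
By the outcome, as a careful person would: the job done as asked, in the order asked, and still so for the second after the job is handed in, with the robot touching nothing.
It also fails if it takes over 72 s, if anything falls off the work surface, if the arm or the gripper's body presses on something with over 40 N, if the wrist force passes 120 N, or if a joint passes its speed limit or range.

## Robot

A 6-joint arm with a two-finger parallel gripper is mounted at the origin on the work surface. World frame = base frame: x ahead of the robot, y to its left, z up, the work surface at z = 0. Lengths are in mm, angles in degrees, forces in N, time in s.
With the tool pointing down it reaches from about 250 to 775 mm from the base axis. Payload 8.9 kg.
Tool frame: the origin (TCP) lies midway between the tips of the shut fingers; the grasp point (between the pads) lies grip_point_offset behind it (grip_point_offset is the distance from the TCP to the grasp point, in mm); z points along the fingers, y is the line along which they close (so a half turn about z gives the same grasp; the last joint's range is limited). The gripper opens to 85 mm and grips with 20 to 120 N. Pads are 22 mm wide; open, the fingers measure 114 mm over their backs; the gripper's body (76 mm by 85 mm) begins 54 mm behind the grasp point. The pads swing forward as they close: fully open they stand 13 mm farther back than shut.
Start: joints at [58.482, 16.656, -8.789, 64.555, 0, 82.019], TCP at [209.649, 481.322, 197.905] pointing down, gripper open.
Joint ranges: [-144.48, 144.48], [-52.06, 99.96], [-74.48, 78.29], [-112.23, 115.85], [-86.99, 84.42], [-180, 180]. Speed limits (degrees/s): [127.2, 127.2, 159.86, 180, 180, 180].

## Interface

Orientations are given as [roll, pitch, yaw] about the fixed x, y, z axes, in that order (R = Rz(yaw) Ry(pitch) Rx(roll)).
In Python, from rig import get_state, get_image, camera_model, hand_in, search_frame, masks_of, tip_of, grip_point_offset gives the robot as it stands.
- The arm moves only by the shell command python3 -m crank 'ROWS' [FORCE]. ROWS is JSON, a list of rows, each an object with "hand": the opening, from -1 (shut) to 1 (fully open); "translation": the shift along the world's x, y, z in units of 0.15 m (1.0 is 0.15 m), a list of three; "twist": the turn about the world's z in units of 180 degrees (1.0 is 180 degrees). A call has 1 to 10 rows; each row is the pose to reach, as a shift and turn from the pose commanded when the call began, turning the shorter way round; what a row does not reach only later rows make up. A row lasts 1/10 s, in which the tool goes at most 50 mm and 8.59 degrees, less where a joint would pass 70% of its speed; a pose out of reach is approached as far as the arm can. A call with a number of a shift or a turn outside -1 to 1 is refused whole. A call with a gripper value outside its range is refused whole. The fingers move at their own pace and stop on an object; FORCE is the grip in N (left out, the last holds). Time passes only in rows, so rows that repeat a pose let the fingers close. It gives the time, the measured TCP pose, the force, the opening and the grip force at its end, in the units of the state.
- get_state(): the state, without advancing time (a new reading comes with each control period).
- get_image(name): name is "scene" or "top"; returns the picture (480x640x3 uint8, red, green, blue); there is no depth.
- camera_model(name): a dict with "camera_matrix" (3x3 intrinsics, pixels), "k1" (the pictures are not rectified: a ray, as slopes to the right and down, at radius r is drawn at 1 + k1 r^2 times it, then the intrinsics apply), "view" (4x4, takes a point from world to camera coordinates). Camera axes: x right, y down, z forward; pixel columns grow to the right and rows downward; lengths in mm; the calibration is good to about 2 mm. A picture is of the moment at which its call begins. camera_model takes no time and is no camera call.
- hand_in(): hands the job in; it is judged then, once.
Trained networks look in the newest picture that a camera, given by its name, has taken for a name from the list of things; names that differ only in an ending like _2 or _b are one class to them, and where a whole thing is asked for, a point or a joint stands for the part that bears it (a point fixed in the world has none). Each returns a list of dicts, best first, with "p" (0 to 1); they miss things now and then, are a little off and sometimes report something else, mostly with a low value. They report only what shows in the picture. A call takes as long as a camera call.
- search_frame(name, camera): "box" ([left, top, right, bottom] as shares, 0 to 1, of the picture: columns of its width, rows of its height, round what is visible of it).
- masks_of(name, camera): "pixels" (480x640 bool, what is visible of it) and "box" ([left, top, right, bottom] as shares, 0 to 1, of the picture: columns of its width, rows of its height, round what is visible of it).
- tip_of(name, camera): "position" ([column, row] as shares, 0 to 1, of the picture: columns of its width, rows of its height: a listed point, or the origin of a listed thing).
The state is a dict: "time_s": time; "q": joint angles; "qvel": joint speeds; "tau": joint torques, N m; "tcp_pos": TCP position; "eef_rot": TCP orientation; "ft_force": force on the tool from outside, world axes, zero at the start; "torque": the same for the moment, N m; "grip_width": finger opening in mm; "gripper_force": force on a finger pad.
Only numpy, scipy, OpenCV 4.12 (cv2) and the standard library are available. Lean on these libraries where they do the work, as an engineer would, in place of code of your own. Each camera call takes 0.05 s, during which the arm holds its last target. There are 200 camera calls.

## Working session

There is one attempt and no reset: what is moved stays moved. The work goes in short steps, Python scripts to look and compute and a shell command to move; the robot and the scene stay as the last step left them, time stands still between calls to the robot, and variables do not carry over. Pictures are saved under pics/ and viewed, at most 10 in all, crops included, and the job is handed in when it is done.

```bash
mkdir -p pics; ls
python3 - <<'E'
from rig import *
import cv2,json
s=get_state();print(s, grip_point_offset)
for c in("scene","top"):
    im=get_image(c);cv2.imwrite(f"pics/{c}0.png",im[:,:,::-1])
    m=camera_model(c);print(c,m)
    for n in["knob_top","lever_handle","lever_pivot","pointer_tip","dot_red","dot_blue","stage","carrier","oil_bottle","screwdriver","parts_bin"]:
        r=tip_of(n,c);print(n,[( [round(float(a*b),1) for a,b in zip(x["position"],(640,480))],round(x["p"],2)) for x in r[:3]])
E
```

```text
pics
{'time_s': 0.0, 'q': array([ 5.84814593e+01,  1.66884004e+01, -8.83166941e+00,  6.45549674e+01,
        5.01551651e-04,  8.20165795e+01]), 'qvel': array([-0.02598437,  0.05540534,  0.03274174, -0.0268477 , -0.15957391,
       -0.045661  ]), 'tau': array([ 1.46603765e-03, -5.37142396e+01,  3.31371224e+01,  1.59293145e-02,
       -1.09589810e-04, -1.96051968e-05]), 'tcp_pos': array([209.39206125, 480.90299326, 197.33321604]), 'eef_rot': array([-1.79925760e+02, -1.09183444e-02,  1.56464872e+02]), 'ft_force': array([ 0.29903892,  0.18104132, -0.64275715]), 'torque': array([ 0.0083471 , -0.04109604, -0.01224715]), 'gripper_force': 0.0, 'grip_width': 85.49801183539421} 18.700000000000003
scene {'camera_matrix': array([[608.34584217,   0.        , 322.69066316],
       [  0.        , 608.34584217, 242.05869857],
       [  0.        ,   0.        ,   1.        ]]), 'k1': -0.037671033131003936, 'view': array([[ 5.00008513e-01,  8.66006596e-01, -4.90537093e-03,
        -2.34700514e+02],
       [ 6.82008696e-01, -3.97251350e-01, -6.14048453e-01,
        -3.02054127e+02],
       [-5.3371867
[... 1083 characters left out ...]
6e-01,  1.43191020e-02, -9.94599854e-01,
         1.12770843e+03],
       [ 0.00000000e+00,  0.00000000e+00,  0.00000000e+00,
         1.00000000e+00]])}
knob_top [([370.9, 246.4], 0.8)]
lever_handle [([274.9, 252.7], 0.55), ([323.4, 238.4], 0.5), ([340.1, 252.2], 0.16)]
lever_pivot [([278.2, 231.3], 0.66), ([338.4, 246.2], 0.62)]
pointer_tip [([327.3, 236.7], 0.73)]
dot_red [([314.0, 250.0], 0.72)]
dot_blue [([336.1, 245.4], 0.97)]
stage [([330.8, 244.2], 0.92)]
carrier [([324.5, 244.9], 0.92), ([278.3, 233.3], 0.4)]
oil_bottle [([486.6, 300.6], 0.75), ([502.9, 245.4], 0.7)]
screwdriver [([488.0, 303.5], 0.9), ([281.7, 233.4], 0.62), ([330.8, 240.9], 0.6)]
parts_bin [([156.2, 205.6], 0.57)]
```

Run:
```python
import cv2
a=cv2.imread("pics/top0.png");b=cv2.imread("pics/scene0.png")
cv2.imwrite("pics/t0c.png",cv2.resize(a[170:320,225:425],(800,600),interpolation=cv2.INTER_CUBIC))
cv2.imwrite("pics/s0c.png",cv2.resize(b[180:330,230:430],(800,600),interpolation=cv2.INTER_CUBIC))
```

```text
(no output)
```

View pics/top0.png

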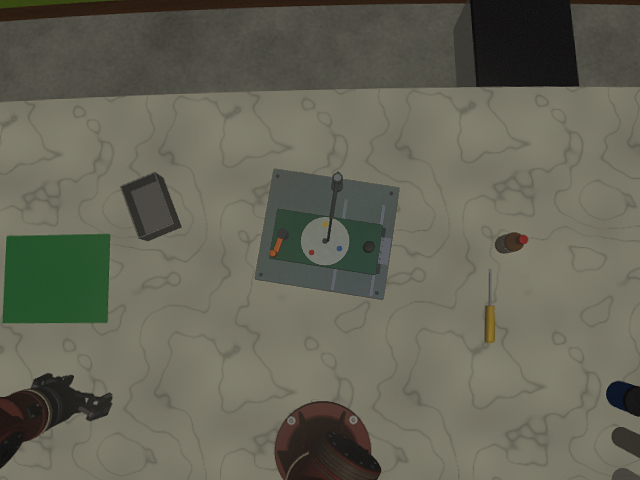

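View pics/t0c.png

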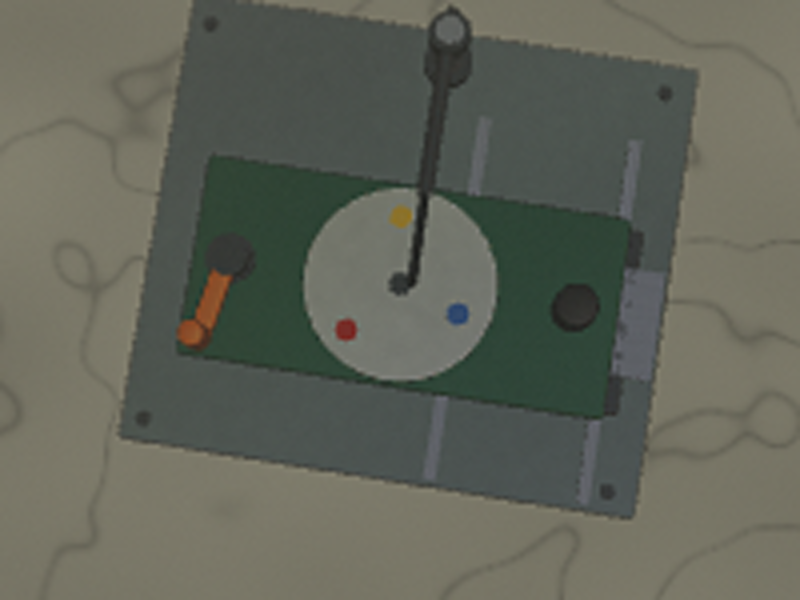

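View pics/s0c.png

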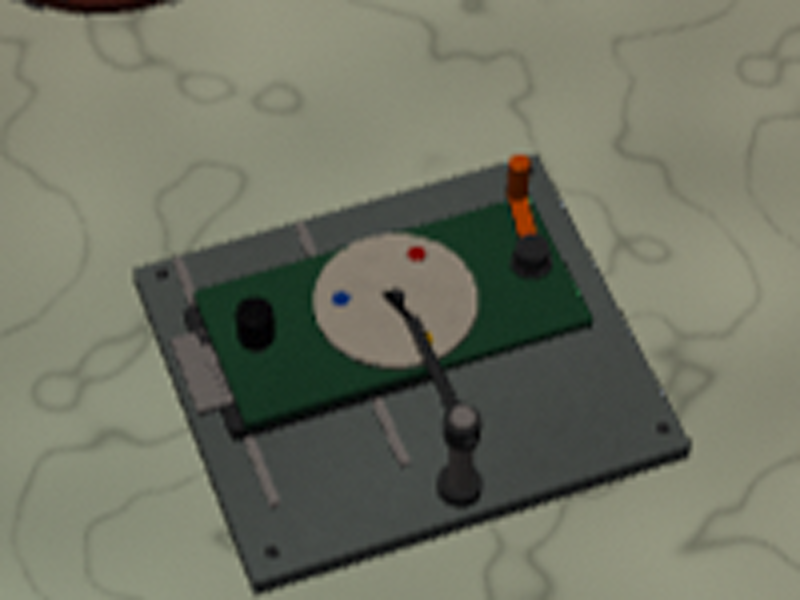

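The top view shows the bed with corners near (272,169), (399,188), (383,299) and (255,279). The lever handle is at (273,253) with its hub at (282,234), so it is clamped. Red is at (311.5,252.5), blue at (339.5,248.5), the knob at (369,246.5) and the needle tip at about (327.5,241). The scene view agrees: knob (294,256), handle (360,220.5), red (334,243.5), blue (315,254.5). Next I refine these to sub-pixel.

```bash
cat > h.py <<'E'
import numpy as np, cv2
from rig import *
def ray(c,px):
    m=camera_model(c);K=m["camera_matrix"]
    d=cv2.undistortPoints(np.array([[px]],float),K,np.array([m["k1"],0,0,0,0]))[0,0]
    R=m["view"][:3,:3];t=m["view"][:3,3]
    return -R.T@t, R.T@np.array([d[0],d[1],1.])
def onz(c,px,z):
    o,d=ray(c,px);return (o+d*(z-o[2])/d[2])[:2]
def tri(p,q):
    o1,d1=ray("top",p);o2,d2=ray("scene",q)
    A=np.c_[d1,-d2];s=np.linalg.lstsq(A,o2-o1,rcond=None)[0]
    a=o1+s[0]*d1;b=o2+s[1]*d2;return (a+b)/2,np.linalg.norm(a-b)
def proj(c,P):
    m=camera_model(c);R=m["view"][:3,:3]
    return cv2.projectPoints(np.array([P],float),cv2.Rodrigues(R)[0],m["view"][:3,3],m["camera_matrix"],np.array([m["k1"],0,0,0,0]))[0][0,0]
ROI={"top":(160,310,245,410),"scene":(175,335,255,410)}
def cent(w,near=None,rad=12):
    "weighted centroid of blob"
    w=np.clip(w,0,None)
    ys,xs=np.mgrid[:w.shape[0],:w.shape[1]]
    if near is not None: w=w*((xs-near[0])**2+(ys-near[1])**2<rad**2)
    return np.array([(w*xs).sum(),(w*ys).sum()])/w.sum()
def blobs(c,im):
    f=im.astype(float);r,g,b=f[...,0],f[...,1],f[...,2]
    y0,y1,x0,x1=ROI[c];M=np.zeros(r.shape);M[y0:y1,x0:x1]=1
    out={}
    for n,w in {"red":(r-g-40)*(g-b<25)*(r-g>45),"blue":(b-r-25)*(b-r>25)}.items():
        w=np.clip(w,0,None)*M
        pk=np.unravel_index(cv2.GaussianBlur(w,(0,0),2).argmax(),w.shape)[::-1]
        out[n]=cent(w,pk,6)
    return out
E
python3 - <<'E'
from h import *
for c in("top","scene"):
    im=cv2.imread(f"pics/{c}0.png")[:,:,::-1]
    B=blobs(c,im)
    for n in B: print(c,n,B[n].round(2),onz(c,B[n],56).round(1))
    # white plate
    f=im.astype(int);y0,y1,x0,x1=ROI[c];sub=f[y0:y1,x0:x1]
    w=((sub.min(2)>110)).astype(np.uint8)
    cs,_=cv2.findContours(w,cv2.RETR_EXTERNAL,cv2.CHAIN_APPROX_NONE);k=max(cs,key=cv2.contourArea)
    e=cv2.fitEllipse(cv2.convexHull(k));p=np.array(e[0])+[x0,y0];print("plate",p.round(2),e[1],onz(c,p,56).round(1),len(k))
    # bed: bluish vs bench
    d=(sub[...,2]-sub[...,0]);print("b-r pct",np.percentile(d,[5,25,50,75,95]))
    for n,(x,y) in {"bench":(260,300),"bed":(300,190) }.items(): print(n,im[y,x])
    m=((d>-5)).astype(np.uint8);m=cv2.morphologyEx(m,cv2.MORPH_OPEN,np.ones((3,3)))
    cs,_=cv2.findContours(m,cv2.RETR_EXTERNAL,cv2.CHAIN_APPROX_NONE);k=cv2.convexHull(max(cs,key=cv2.contourArea))
    q=cv2.approxPolyDP(k,4,True)[:,0]+[x0,y0];print("bed",[(list(map(int,a)),onz(c,a.astype(float),20).round(0).tolist()) for a in q])
K={"knob":((369.2,246.5),(293.7,256.2)),"handle":((272.8,253.0),(359.7,220.5)),"hub70":((282.5,234),(363,241.2)),"red":((311.5,252.5),(334.2,243.5)),"blue":((339.5,248.5),(315.2,254.5))}
for n,(p,q) in K.items():
    X,e=tri(p,q);print(n,X.round(1),round(e,1))
E
```

```text
top red [311.11 252.05] [502.8  19.9]
top blue [339.08 248.06] [511.6 -51. ]
plate [324.73 240.79] (47.27092742919922, 47.55467987060547) [530.8 -15. ] 203
b-r pct [-19. -18.  -3.   3.   8.]
bench [123 120 104]
bed [75 80 75]
bed [([274, 169], [730.0, 117.0]), ([339, 173], [715.0, -56.0]), ([398, 188], [672.0, -211.0]), ([382, 298], [383.0, -160.0]), ([255, 278], [441.0, 169.0])]
scene red [333.67 242.89] [507.   17.1]
scene blue [314.78 254.19] [515.4 -53.6]
plate [337.12 224.23] (131.70083618164062, 193.3061981201172) [449.1  63.9] 883
b-r pct [-22. -19. -17.   0.  10.]
bench [137 141 121]
bed [147 147 125]
bed [([365, 221], [457.0, 164.0]), ([401, 293], [742.0, 107.0]), ([293, 327], [683.0, -220.0]), ([264, 247], [388.0, -163.0])]
knob [ 511.7 -123.2   88.7] 2.5
handle [499.  112.6  96.1] 1.4
hub70 [550.1  92.9  62.7] 3.4
red [502.9  20.3  46.2] 2.1
blue [511.6 -51.3  48.5] 2.0
```

```bash
cat > fit.py <<'E'
from h import *
from scipy.optimize import minimize
C=[(x,y,z) for x in(-125,175) for y in(-165,175) for z in(0,20)]
def world(p,P):
    a=np.radians(p[2]);c,s=np.cos(a),np.sin(a);x,y,z=P
    return [p[0]+c*x-s*y,p[1]+s*x+c*y,z]
def fitbed(c,im):
    f=im.astype(int);y0,y1,x0,x1=ROI[c]
    d=cv2.GaussianBlur((f[...,2]-f[...,0]).astype(np.float32),(0,0),0.6)
    m=(d>-9).astype(np.uint8)  # mid of bench(-18) and bed(0)
    M=np.zeros_like(m);M[y0:y1,x0:x1]=m[y0:y1,x0:x1]
    M=cv2.morphologyEx(M,cv2.MORPH_OPEN,np.ones((3,3)))
    cs,_=cv2.findContours(M,cv2.RETR_EXTERNAL,cv2.CHAIN_APPROX_NONE)
    T=np.zeros_like(M);cv2.drawContours(T,[max(cs,key=cv2.contourArea)],-1,1,-1)
    T4=T.astype(float)
    def cost(p):
        q=cv2.convexHull(np.array([proj(c,world(p,P)) for P in C],np.float32))[:,0]
        A=np.zeros((480*4,640*4),np.uint8)
        cv2.fillPoly(A,[np.round(((q+.5)*4-.5)*16).astype(int)],255,shift=4)
        A=cv2.resize(A,(640,480),interpolation=cv2.INTER_AREA)/255.
        return np.abs(A-T4).sum()
    best=None
    for s in([541,-22,-9.6],[538,-25,-9]):
        r=minimize(cost,s,method="Nelder-Mead",options=dict(initial_simplex=np.array(s)+np.array([[0,0,0],[6,0,0],[0,6,0],[0,0,3]]),xatol=.05,fatol=.05))
        if best is None or r.fun<best.fun: best=r
    return best.x,best.fun
E
python3 - <<'E'
from fit import *
for c in("top","scene"):
    im=cv2.imread(f"pics/{c}0.png")[:,:,::-1]
    p,f=fitbed(c,im);print(c,p.round(2),round(f,1),"tip px",proj(c,world(p,(0,0,62))).round(2),"post top",proj(c,world(p,(152,0,114))).round(1))
    a=np.radians(p[2]);R=np.array([[np.cos(a),-np.sin(a)],[np.sin(a),np.cos(a)]])
    for n,b in blobs(c,im).items(): print(n,"stage",(R.T@(onz(c,b,56)-p[:2])).round(1))
    K={"knob":((369.2,246.5),(293.7,256.2),92),"handle":((272.8,253.0),(359.7,220.5),106),"hub":((282.5,234),(363,241.2),70),"plate":((324.73,240.79),(328.7,254.2),56)}
    for n,k in K.items():
        w=onz(c,k[c=="scene"],k[2]); print(n,"world",w.round(1),"stage",(R.T@(w-p[:2])).round(1))
E
```

```text
top [531.05 -22.41  -9.93] 205.4 tip px [327.63 240.37] post top [337.1 176.9]
red stage [-35.1  36.8]
blue stage [-14.2 -31.5]
knob world [ 510.8 -124. ] stage [  -2.5 -103.5]
handle world [497.9 110.7] stage [-55.6 125.4]
hub world [548.4  90.6] stage [ -2.4 114.3]
plate world [530.8 -15. ] stage [-1.5  7.2]
scene [534.61 -25.78 -10.17] 351.5 tip px [326.03 253.69] post top [344.8 283.7]
red stage [-34.8  37.3]
blue stage [-14.  -30.8]
knob world [ 514.5 -123.1] stage [ -2.6 -99.4]
handle world [506.1 108.5] stage [-51.8 127.2]
hub world [555.2  91.2] stage [ -0.4 118.8]
plate world [536.4 -17.6] stage [0.3 8.4]
```

Both cameras agree in the stage frame: red is at about (-35, 37), blue at about (-14, -31) and the plate centre at about (-1, 7.6). The radii come out at 45 and 41 mm, matching the text. The stage is at about (532.8, -24.1) with yaw -10°, and the handle at about (502, 110). I'll move above the handle with the fingers aligned along stage y.

```bash
python3 -m crank '[{"hand":0.1,"translation":[0.16,-0.2,0],"twist":0.04},{"hand":0.1,"translation":[0.33,-0.41,0],"twist":0.075},{"hand":0.1,"translation":[0.49,-0.62,0],"twist":0.075},{"hand":0.1,"translation":[0.65,-0.825,0],"twist":0.075}]' 30
python3 -m crank '[{"hand":0.1,"translation":[0.16,-0.2,0],"twist":0},{"hand":0.1,"translation":[0.33,-0.41,0],"twist":0},{"hand":0.1,"translation":[0.49,-0.62,0],"twist":0},{"hand":0.1,"translation":[0.65,-0.825,0],"twist":0}]' 
python3 -m crank '[{"hand":0.1,"translation":[0.16,-0.2,0],"twist":0},{"hand":0.1,"translation":[0.33,-0.41,-0.1],"twist":0},{"hand":0.1,"translation":[0.49,-0.62,-0.2],"twist":0},{"hand":0.1,"translation":[0.65,-0.825,-0.3],"twist":0},{"hand":0.1,"translation":[0.65,-0.825,-0.3],"twist":0},{"hand":0.1,"translation":[0.65,-0.825,-0.3],"twist":0},{"hand":0.1,"translation":[0.65,-0.825,-0.3],"twist":0}]'
python3 - <<'E'
from h import *
s=get_state();print(s["time_s"],s["tcp_pos"],s["eef_rot"],s["ft_force"],s["grip_width"])
im=get_image("scene");cv2.imwrite("pics/s1.png",cv2.resize(im[130:280,290:490,::-1],(800,600),interpolation=cv2.INTER_CUBIC))
E
```

```text
time_s: 1.6
tcp_pos: [307.8, 356.4, 198.0]
eef_rot: [180.0, 0.0, 170.0]
ft_force: [0.7, 0.8, 0.1]
grip_width: 46.8
gripper_force: 0.0
time_s: 2.0
tcp_pos: [405.5, 232.4, 198.1]
eef_rot: [180.0, 0.0, 170.0]
ft_force: [0.4, 1.0, 0.2]
grip_width: 46.8
gripper_force: 0.0
time_s: 2.7
tcp_pos: [501.8, 110.6, 153.2]
eef_rot: [180.0, -0.0, 170.0]
ft_force: [-0.2, -0.7, -0.2]
grip_width: 47.0
gripper_force: 0.0
2.7 [501.80614428 110.64196855 153.20686553] [ 1.79983593e+02 -2.60106093e-03  1.69987205e+02] [-0.18153232 -0.71730608 -0.23032734] 46.95390691162003
```

View pics/s1.png

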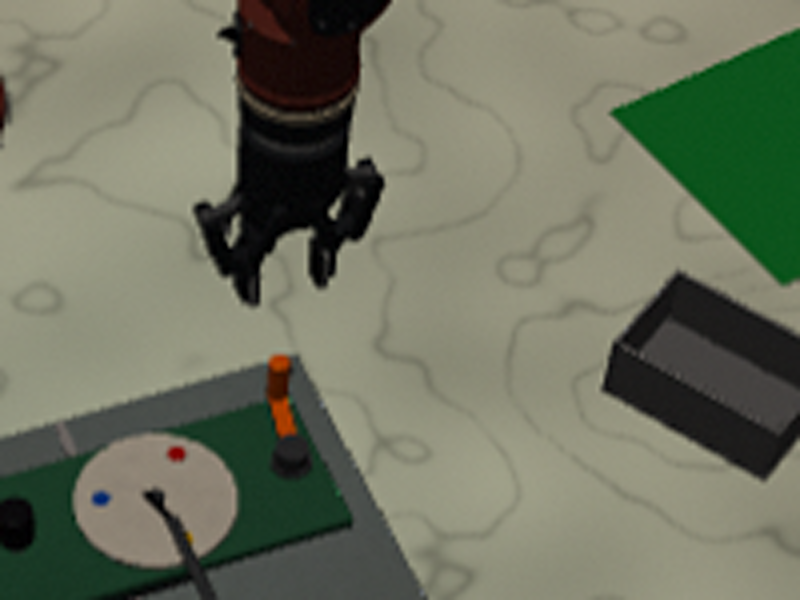

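The fingers straddle the orange pin, with the finger midpoint at crop (285,290) directly above the pin at (280,360). I'll descend and grip.

```bash
python3 -m crank '[{"hand":0.1,"translation":[0,0,-0.2],"twist":0},{"hand":0.1,"translation":[0,0,-0.38],"twist":0},{"hand":0.1,"translation":[0,0,-0.52],"twist":0},{"hand":0.1,"translation":[0,0,-0.52],"twist":0},{"hand":0.1,"translation":[0,0,-0.52],"twist":0}]'
python3 -m crank '[{"hand":-1,"translation":[0,0,0],"twist":0},{"hand":-1,"translation":[0,0,0],"twist":0},{"hand":-1,"translation":[0,0,0],"twist":0},{"hand":-1,"translation":[0,0,0],"twist":0},{"hand":-1,"translation":[0,0,0],"twist":0}]' 25
```

```text
time_s: 3.25
tcp_pos: [502.1, 110.8, 75.7]
eef_rot: [180.0, 0.0, 170.0]
ft_force: [0.2, -0.4, -0.0]
grip_width: 46.3
gripper_force: 0.0
time_s: 3.75
tcp_pos: [502.3, 110.0, 75.1]
eef_rot: [180.0, 0.0, 170.0]
ft_force: [0.7, -0.6, 0.8]
grip_width: 0.2
gripper_force: 0.0
```

Run:
```python
from h import *
a=get_image("scene")[180:280,300:420,::-1];b=get_image("top")[190:290,235:355,::-1]
f=lambda x:cv2.resize(x,(400,333),interpolation=cv2.INTER_CUBIC)
cv2.imwrite("pics/m2.png",np.hstack([f(a),f(b)]))
```

```text
(no output)
```

View pics/m2.png

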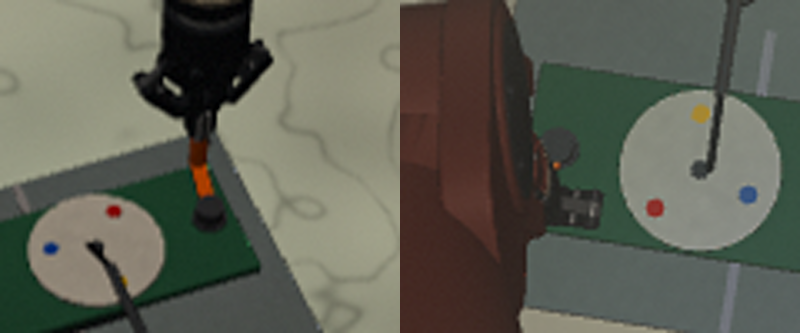

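Run:
```python
from h import *
for P in([502.3,110,75.1],[502.3,110,106],[502.3,110,130]):print([proj(c,P).round(1) for c in("top","scene")])
for px in((359.7,220.5),):
  for z in(90,100,106,110):print(z,onz("scene",px,z).round(1),onz("top",(272.8,253.0),z).round(1))
s=get_state();print(s["grip_width"],s["gripper_force"],s["ft_force"])
im=get_image("scene")[180:260,320:400,::-1];cv2.imwrite("pics/s3.png",cv2.resize(im,(600,600),interpolation=cv2.INTER_CUBIC))
```

```text
[array([274.7, 252.3]), array([359., 226.])]
[array([273.1, 251.2]), array([359.4, 219.5])]
[array([271.8, 250.3]), array([359.8, 214.3])]
90 [495.1 116.3] [499.3 112.8]
100 [501.9 111.4] [498.4 111.5]
106 [506.1 108.5] [497.9 110.7]
110 [508.8 106.6] [497.6 110.2]
-0.07382475796007601 0.0 [ 0.27054827 -0.31498204  0.86952918]
```

View pics/s3.png

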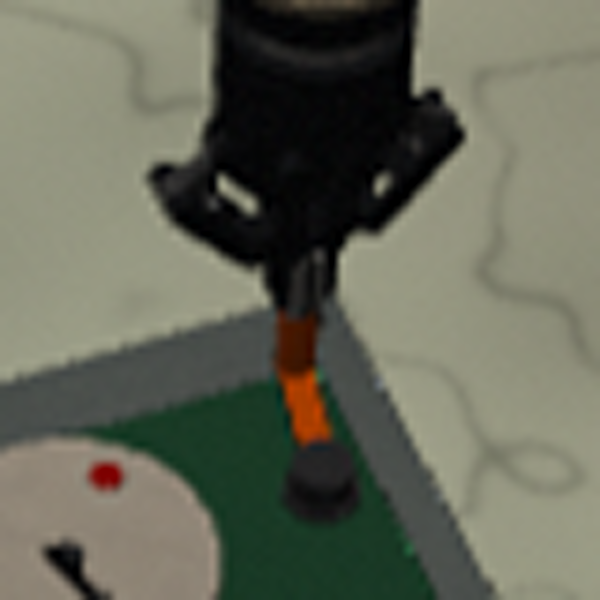

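Run:
```python
from h import *
T=cv2.imread("pics/top0.png");S=cv2.imread("pics/scene0.png");N=np.ascontiguousarray(get_image("scene")[:,:,::-1])
def crop(im,c,Ps,w=(70,52)):
    u=proj(c,Ps[0]);x0=int(np.clip(u[0]-w[0]/2,0,640-w[0]));y0=int(np.clip(u[1]-w[1]*.6,0,480-w[1]))
    o=cv2.resize(im[y0:y0+w[1],x0:x0+w[0]],(400,300),interpolation=cv2.INTER_CUBIC);k=400/w[0]
    for i,P in enumerate(Ps):
        q=((proj(c,P)-[x0,y0]+.5)*k).astype(int)
        cv2.drawMarker(o,tuple(map(int,q)),[(255,255,0),(255,0,255),(0,255,255)][i],0,16,1)
    print(c,[proj(c,P).round(1) for P in Ps]);return o
p0=[209.4,480.9,197.3];p1=[502.3,110,75.1]
E=np.zeros((300,400,3),np.uint8)
a=crop(T,"top",[p0,[209.4,480.9,270]]);b=crop(S,"scene",[p0,[209.4,480.9,270]]);d=crop(N,"scene",[p1,[502.3,110,148],[480,114,75.1]])
cv2.imwrite("pics/m4.png",np.vstack([np.hstack([a,b]),np.hstack([d,E])]))
```

```text
top [array([101.6, 382.9]), array([ 83.8, 390.1])]
scene [array([407.7, 101.6]), array([410.,  84.])]
scene [array([359., 226.]), array([360.1, 210.4]), array([356.3, 220.6])]
```

View pics/m4.png

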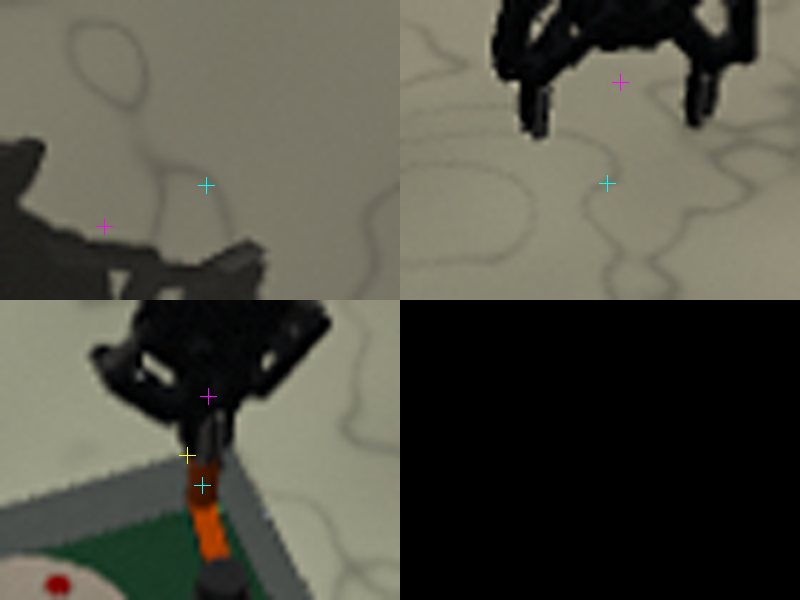

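Checked against the start pose and the present one, the fingertips appear 20–30 mm higher in the scene view than the reported TCP. They closed just above the pin, with the tips at (361,221) directly on the pin's top. I'll open, go 22 mm lower, which is still above the plate either way, and try again.

```bash
python3 -m crank '[{"hand":0.1,"translation":[0,0,0.05],"twist":0},{"hand":0.1,"translation":[0,0,0.05],"twist":0},{"hand":0.1,"translation":[0,0,0.05],"twist":0},{"hand":0.1,"translation":[0,0,-0.05],"twist":0},{"hand":0.1,"translation":[0,0,-0.1],"twist":0},{"hand":0.1,"translation":[0,0,-0.15],"twist":0},{"hand":0.1,"translation":[0,0,-0.15],"twist":0}]'
python3 -m crank '[{"hand":-1,"translation":[0,0,0],"twist":0},{"hand":-1,"translation":[0,0,0],"twist":0},{"hand":-1,"translation":[0,0,0],"twist":0},{"hand":-1,"translation":[0,0,0],"twist":0}]' 25
```

```text
time_s: 4.65
tcp_pos: [501.3, 110.0, 51.4]
eef_rot: [-180.0, -0.1, 170.0]
ft_force: [0.4, 0.0, 0.1]
grip_width: 47.1
gripper_force: 0.0
time_s: 5.05
tcp_pos: [502.3, 110.4, 52.8]
eef_rot: [180.0, 0.0, 170.0]
ft_force: [0.0, 2.7, 2.4]
grip_width: 15.7
gripper_force: 25.9
```

Run:
```python
from h import *
C=np.array([552.3,91.9]);r0=np.array([502.3,110.4])-C
for i in range(1,11):
    a=np.radians(-8*i);R=np.array([[np.cos(a),-np.sin(a)],[np.sin(a),np.cos(a)]])
    print(i,((R@r0-r0)/150).round(3),round(-8*i/180,3))
```

```text
1 [0.02  0.045] -0.044
2 [0.047 0.087] -0.089
3 [0.079 0.125] -0.133
4 [0.116 0.158] -0.178
5 [0.157 0.185] -0.222
6 [0.202 0.207] -0.267
7 [0.249 0.222] -0.311
8 [0.298 0.23 ] -0.356
9 [0.348 0.232] -0.4
10 [0.397 0.226] -0.444
```

```bash
python3 -m crank '[{"hand":-1,"translation":[0.02,0.045,0],"twist":-0.044},{"hand":-1,"translation":[0.047,0.087,0],"twist":-0.089},{"hand":-1,"translation":[0.079,0.125,0],"twist":-0.133},{"hand":-1,"translation":[0.116,0.158,0],"twist":-0.178},{"hand":-1,"translation":[0.157,0.185,0],"twist":-0.222}]'
python3 -m crank '[{"hand":-1,"translation":[0.045,0.022,0],"twist":-0.045},{"hand":-1,"translation":[0.092,0.037,0],"twist":-0.089},{"hand":-1,"translation":[0.141,0.045,0],"twist":-0.133},{"hand":-1,"translation":[0.191,0.047,0],"twist":-0.178},{"hand":-1,"translation":[0.24,0.041,0],"twist":-0.222},{"hand":-1,"translation":[0.28,0.034,0],"twist":-0.24},{"hand":-1,"translation":[0.31,0.028,0],"twist":-0.26},{"hand":-1,"translation":[0.31,0.028,0],"twist":-0.278},{"hand":-1,"translation":[0.31,0.028,0],"twist":-0.278}]'
```

```text
time_s: 5.55
tcp_pos: [525.0, 138.2, 52.6]
eef_rot: [-180.0, -0.1, 129.7]
ft_force: [-3.3, 0.8, 3.4]
grip_width: 16.3
gripper_force: 26.1
time_s: 6.45
tcp_pos: [567.2, 142.8, 51.8]
eef_rot: [-179.5, 0.0, 79.9]
ft_force: [-17.0, 3.9, 12.1]
grip_width: 15.8
gripper_force: 27.1
```

```bash
python3 -m crank '[{"hand":-0.1,"translation":[0.28,0.03,0],"twist":0},{"hand":-0.1,"translation":[0,0,0],"twist":0},{"hand":-0.1,"translation":[0,0,0],"twist":0},{"hand":-0.1,"translation":[0,0,0.2],"twist":0},{"hand":-0.1,"translation":[0,0,0.4],"twist":0},{"hand":-0.1,"translation":[0,0,0.4],"twist":0}]' | head -0
cat > dots.py <<'E'
from h import *
S={"top":(531.05,-22.41,-10.05),"scene":(534.61,-25.78,-10.05)}
def st(c,w):
    a=np.radians(S[c][2]);R=np.array([[np.cos(a),-np.sin(a)],[np.sin(a),np.cos(a)]]);return R.T@(w-np.array(S[c][:2]))
def dots(save=None):
    for c in("top","scene"):
        im=get_image(c)
        if save: cv2.imwrite(f"pics/{save}_{c}.png",im[:,:,::-1])
        try:
            for n,b in blobs(c,im).items(): print(c,n,b.round(1),"stage",st(c,onz(c,b,56)).round(1))
        except Exception as e: print(e)
    s=get_state();print(round(s["time_s"],2),s["tcp_pos"].round(1),s["eef_rot"].round(1),s["ft_force"].round(1),round(s["grip_width"],1))
E
python3 - <<'E'
from dots import *
dots("a")
for c in("top","scene"):
    for n in("lever_handle","lever_pivot","knob_top"): print(c,n,[( (np.array(x["position"])*[640,480]).round(1),round(x["p"],2)) for x in tip_of(n,c)[:2]])
a=cv2.imread("pics/a_scene.png")[170:330,250:410];b=cv2.imread("pics/a_top.png")[160:320,240:400]
f=lambda x:cv2.resize(x,(400,400),interpolation=cv2.INTER_CUBIC)
cv2.imwrite("pics/m5.png",np.hstack([f(a),f(b)]))
E
```

```text
top red [310.  232.9] stage [12.6 47.3]
top blue [337.9 228.8] stage [ 34.  -21.1]
scene red [342.5 253.8] stage [13.3 47.5]
scene blue [323.6 265.5] stage [ 34.2 -20.4]
7.15 [573.4 142.  113.7] [179.8  -0.   80. ] [-0.4  0.3 -0.7] 38.7
top lever_handle []
top lever_pivot [(array([276.2, 212. ]), 0.6)]
top knob_top [(array([368.1, 226.6]), 0.85)]
scene lever_handle [(array([381.6, 234. ]), 0.74)]
scene lever_pivot [(array([372.8, 244.9]), 0.75)]
scene knob_top [(array([302.1, 271.4]), 0.57), (array([323.7, 256.3]), 0.42)]Exception ignored on flushing sys.stdout:
BrokenPipeError: [Errno 32] Broken pipe
```

View pics/m5.png

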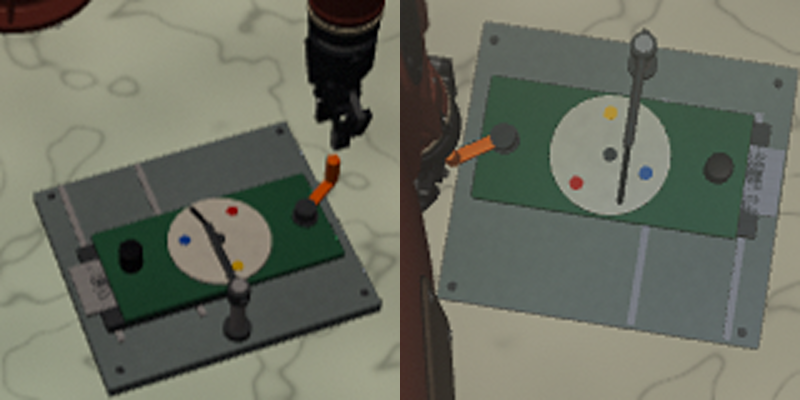

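It turns out the carrier was dragged along: red is now at (13,47) in the stage frame, so it slides freely. The lever is only about 60° round, with the handle at scene (382,234). I'll work out where the handle is now.

Run:
```python
from dots import *
h=st("scene",onz("scene",(382,233.5),106));print("handle stage",h)
a=np.radians(-10.05);R=np.array([[np.cos(a),-np.sin(a)],[np.sin(a),np.cos(a)]]);S0=np.array([532.8,-24.1])
im=cv2.imread("pics/a_scene.png")[:,:,::-1].astype(int)
m=(im[...,0]-im[...,2]>60)&(im[...,0]>110);ys,xs=np.nonzero(m[200:280,340:410]);print("orange bbox",xs.min()+340,xs.max()+340,ys.min()+200,ys.max()+200)
pv=np.array([47,128.]);v=h-pv;print("pivot rel",v,np.hypot(*v),"lever deg",180-np.degrees(np.arctan2(v[1],v[0])))
tcp=get_state()["tcp_pos"][:2]
print("pin world",S0+R@h,"pivot world",S0+R@pv,"tcp stage",R.T@(tcp-S0))
```

```text
handle stage [ 17.91915424 170.50646817]
orange bbox 340 385 232 277
pivot rel [-29.08084576  42.50646817] 51.502382725798164 lever deg 55.62197560963625
pin world [580.19886052 140.66316275] pivot world [601.41578689  93.73409434] tcp stage [  9.32391242 170.2971585 ]
```

```bash
python3 -m crank '[{"hand":-0.1,"translation":[0.054,-0.01,0],"twist":0},{"hand":-0.1,"translation":[0.054,-0.01,0],"twist":0},{"hand":-0.1,"translation":[0.054,-0.01,-0.15],"twist":0},{"hand":-0.1,"translation":[0.054,-0.01,-0.3],"twist":0},{"hand":-0.1,"translation":[0.054,-0.01,-0.41],"twist":0},{"hand":-0.1,"translation":[0.054,-0.01,-0.41],"twist":0},{"hand":-1,"translation":[0.054,-0.01,-0.41],"twist":0},{"hand":-1,"translation":[0.054,-0.01,-0.41],"twist":0},{"hand":-1,"translation":[0.054,-0.01,-0.41],"twist":0},{"hand":-1,"translation":[0.054,-0.01,-0.41],"twist":0}]' 25
python3 -c "from rig import *;print(get_state()['grip_width'])"
```

```text
time_s: 8.45
tcp_pos: [580.2, 141.1, 51.7]
eef_rot: [180.0, -0.1, 80.0]
ft_force: [-3.2, 3.3, 2.6]
grip_width: 15.6
gripper_force: 26.4
15.635122379065198
```

```bash
python3 -m crank '[{"hand":-1,"translation":[0.03,0.01,0],"twist":0},{"hand":-1,"translation":[0.057,0.02,0],"twist":0},{"hand":-1,"translation":[0.09,0.027,0],"twist":0},{"hand":-1,"translation":[0.12,0.031,0],"twist":0},{"hand":-1,"translation":[0.15,0.032,0],"twist":0},{"hand":-1,"translation":[0.183,0.031,0],"twist":0},{"hand":-1,"translation":[0.215,0.027,0],"twist":0}]'
python3 -m crank '[{"hand":-1,"translation":[0.016,-0.003,0],"twist":0},{"hand":-1,"translation":[0.032,-0.006,0],"twist":0},{"hand":-1,"translation":[0.05,-0.009,0],"twist":0},{"hand":-1,"translation":[0.065,-0.012,0],"twist":0}]'
```

```text
time_s: 9.15
tcp_pos: [610.9, 147.5, 51.4]
eef_rot: [-179.8, -0.2, 80.1]
ft_force: [-7.3, 16.6, 4.7]
grip_width: 16.0
gripper_force: 26.9
time_s: 9.55
tcp_pos: [617.9, 145.2, 51.0]
eef_rot: [-179.6, -0.1, 80.1]
ft_force: [-18.0, 10.6, 9.7]
grip_width: 16.1
gripper_force: 27.5
```

```bash
python3 -m crank '[{"hand":-0.1,"translation":[-0.03,0,0],"twist":0},{"hand":-0.1,"translation":[-0.03,0,0],"twist":0},{"hand":-0.1,"translation":[-0.03,0,0],"twist":0},{"hand":-0.1,"translation":[-0.03,0,0.2],"twist":0},{"hand":-0.1,"translation":[-0.03,0,0.45],"twist":0},{"hand":-0.1,"translation":[-0.03,0,0.45],"twist":0}]' >/dev/null
python3 - <<'E'
from dots import *
dots("b")
for c in("top","scene"):
    for n in("lever_handle","lever_pivot","knob_top","clamp"): print(c,n,[( (np.array(x["position"])*[640,480]).round(1),round(x["p"],2)) for x in tip_of(n,c)[:2]])
p=tip_of("lever_handle","scene")
if p: print("handle stage",st("scene",onz("scene",np.array(p[0]["position"])*[640,480],106)))
for c,z in(("top",92),("scene",92)):
    p=tip_of("knob_top",c)
    if p: print("knob stage",c,st(c,onz(c,np.array(p[0]["position"])*[640,480],92)))
E
```

```text
top red [311.2 230.1] stage [20.1 45.6]
top blue [339.  226.1] stage [ 41.2 -22.8]
scene red [342.8 255.8] stage [20.6 45.9]
scene blue [323.8 267.4] stage [ 41. -22.]
10.25 [619.1 142.5 119.5] [179.8  -0.   79.9] [-0.1  0.8 -0.3] 38.6
top lever_handle [(array([258.2, 203.2]), 0.8)]
top lever_pivot [(array([279.2, 210.5]), 0.8), (array([336.5, 226.8]), 0.68)]
top knob_top [(array([367.3, 224.5]), 0.93)]Traceback (most recent call last):
  File "<stdin>", line 4, in <module>
ValueError: it knows: carrier, dot_blue, dot_red, knob_top, lever_handle, lever_pivot, oil_bottle, parts_bin, pointer, pointer_tip, screwdriver, stage
```

```bash
python3 - <<'E'
from dots import *
pv=np.array([54.4,126.3])
for c in("top","scene"):
    p=tip_of("lever_handle",c);q=tip_of("lever_pivot",c)
    for x in p[:2]:
        u=np.array(x["position"])*[640,480];h=st(c,onz(c,u,106));v=h-pv
        print(c,u.round(1),h.round(1),np.hypot(*v).round(1),"lever deg",(180-np.degrees(np.arctan2(v[1],v[0]))).round(1))
    k=tip_of("knob_top",c)
    if k: print("knob",c,st(c,onz(c,np.array(k[0]["position"])*[640,480],92)).round(1))
E
python3 -m crank '[{"hand":0.2,"translation":[0,0,0.1],"twist":0},{"hand":0.2,"translation":[-0.05,-0.3,0.1],"twist":0},{"hand":0.2,"translation":[-0.1,-0.6,0.1],"twist":0},{"hand":0.2,"translation":[-0.16,-0.9,0.1],"twist":0},{"hand":0.2,"translation":[-0.16,-0.9,0.1],"twist":0}]'
```

```text
top [258.2 203.2] [ 59.3 181.7] 55.6 lever deg 95.1
knob top [ 50.8 -90.9]
scene [328.6 268.2] [ 81.7 -22.2] 151.0 lever deg 259.6
scene [390.6 241.8] [ 55.4 181.8] 55.5 lever deg 91.1
knob scene [ 53.7 -93. ]
time_s: 11.2
tcp_pos: [592.9, 3.0, 133.4]
eef_rot: [-180.0, 0.1, 79.7]
ft_force: [0.6, -0.3, -0.0]
grip_width: 51.2
gripper_force: 0.0
```

```bash
python3 -m crank '[{"hand":0.2,"translation":[-0.05,-0.3,0],"twist":0},{"hand":0.2,"translation":[-0.1,-0.6,0],"twist":0},{"hand":0.2,"translation":[-0.155,-0.86,0],"twist":0},{"hand":0.2,"translation":[-0.155,-0.86,-0.1],"twist":0},{"hand":0.2,"translation":[-0.155,-0.86,-0.1],"twist":0}]'
```

```text
time_s: 11.7
tcp_pos: [569.4, -121.7, 116.9]
eef_rot: [-179.9, -0.0, 79.9]
ft_force: [0.0, -0.1, -0.9]
grip_width: 51.2
gripper_force: 0.0
```

```bash
python3 -m crank '[{"hand":0.2,"translation":[0,-0.02,-0.15],"twist":0},{"hand":0.2,"translation":[0,-0.02,-0.3],"twist":0},{"hand":0.2,"translation":[0,-0.02,-0.42],"twist":0},{"hand":0.2,"translation":[0,-0.02,-0.52],"twist":0},{"hand":0.2,"translation":[0,-0.02,-0.52],"twist":0},{"hand":-1,"translation":[0,-0.02,-0.52],"twist":0},{"hand":-1,"translation":[0,-0.02,-0.52],"twist":0},{"hand":-1,"translation":[0,-0.02,-0.52],"twist":0},{"hand":-1,"translation":[0,-0.02,-0.52],"twist":0}]' 40
python3 -c "
from dots import *
dots()"
```

```text
time_s: 12.6
tcp_pos: [570.7, -123.7, 41.6]
eef_rot: [180.0, -0.0, 80.0]
ft_force: [-3.7, 3.0, 6.5]
grip_width: 26.3
gripper_force: 39.6
top red [311.2 230. ] stage [20.2 45.5]
top blue [nan nan] stage [nan nan]
scene red [342.8 255.9] stage [20.9 45.7]
scene blue [323.9 267.7] stage [ 41.9 -22.1]
12.7 [ 570.7 -123.7   41.6] [180.  -0.  80.] [-4.   2.1  7.5] 26.5h.py:23: RuntimeWarning: invalid value encountered in divide
  return np.array([(w*xs).sum(),(w*ys).sum()])/w.sum()
```

```bash
python3 -m crank '[{"hand":-1,"translation":[-0.03,-0.045,0],"twist":0},{"hand":-1,"translation":[-0.07,-0.1,0],"twist":0},{"hand":-1,"translation":[-0.11,-0.16,0],"twist":0},{"hand":-1,"translation":[-0.15,-0.22,0],"twist":0},{"hand":-1,"translation":[-0.175,-0.26,0],"twist":0},{"hand":-1,"translation":[-0.188,-0.276,0],"twist":0},{"hand":-1,"translation":[-0.188,-0.276,0],"twist":0},{"hand":-1,"translation":[-0.188,-0.276,0],"twist":0}]'
python3 -c "
from dots import *
dots('r')
a=cv2.imread('pics/r_scene.png')[220:280,290:370];b=cv2.imread('pics/r_top.png')[210:270,290:370]
f=lambda x:cv2.resize(x,(400,300),interpolation=cv2.INTER_CUBIC)
cv2.imwrite('pics/m6.png',np.hstack([f(a),f(b)]))
print([proj(c,[*(np.array(S[c][:2])),62]).round(1) for c in S])"
```

```text
time_s: 13.5
tcp_pos: [545.9, -163.7, 41.7]
eef_rot: [179.7, -0.3, 80.1]
ft_force: [11.2, 10.6, -2.5]
grip_width: 26.6
gripper_force: 39.8
top red [326.5 239.7] stage [1.9 3.2]
top blue [355.1 235.3] stage [ 24.3 -66.5]
scene red [326.2 256. ] stage [ 3.9 -1. ]
scene blue [307.9 267.3] stage [ 24.2 -65.9]
13.6 [ 545.9 -163.7   41.7] [179.7  -0.3  80.1] [10.8 11.9 -2.4] 26.7
[array([327.6, 240.4]), array([326. , 253.7])]
```

View pics/m6.png

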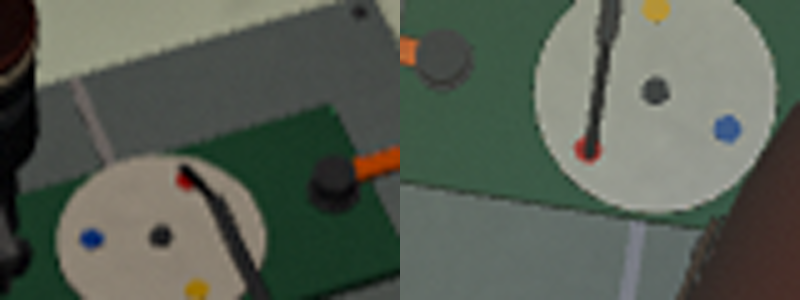

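```bash
python3 -m crank '[{"hand":-1,"translation":[-0.012,-0.005,0],"twist":0},{"hand":-1,"translation":[-0.025,-0.01,0],"twist":0},{"hand":-1,"translation":[-0.025,-0.01,0],"twist":0},{"hand":-1,"translation":[-0.025,-0.01,0],"twist":0}]'
python3 -c "
from dots import *
dots('r2')
for c in S: print(c, 'tip net',[(np.array(x['position'])*[640,480]).round(1) for x in tip_of('pointer_tip',c)[:2]],'red under tip px',proj(c,[*S[c][:2],56]).round(1))
p=cv2.imread('pics/r2_top.png').astype(int); g=p[225:250,320:340].sum(2)//3; print(g[8:22:1])"
```

```text
time_s: 14.0
tcp_pos: [543.1, -165.5, 41.7]
eef_rot: [179.6, -0.2, 80.1]
ft_force: [14.9, 10.1, -6.0]
grip_width: 26.6
gripper_force: 39.9
top red [328.2 241.1] stage [-0.9 -1.6]
top blue [355.8 236.5] stage [ 21.6 -68.8]
scene red [325.5 255.5] stage [ 1.5 -2.3]
scene blue [306.8 266.9] stage [ 21.9 -68.3]
14.1 [ 543.2 -165.5   41.7] [179.6  -0.2  80.1] [14.   9.9 -5.2] 26.2
top tip net [array([326.6, 239.5])] red under tip px [327.6 240.6]
scene tip net [array([325.4, 255.4])] red under tip px [326.  254.9]
[[144 145 147 147 148 148 152 122  49  39 113 147 148 147 147 146 146 145
  145 147]
 [147 146 146 147 147 149 152 124  51  36 151 152 148 148 147 148 147 146
  146 145]
 [148 148 147 147 148 148 154  94  45  56 153 152 150 150 147 148 148 148
  147 147]
 [149 149 148 147 148 149 155  71  42  56 154 153 150 148 148 147 147 148
  149 149]
 [152 150 149 149 148 149 158  72  42  56 151 151 148 148 148 148 148 148
  149 150]
 [151 151 150 148 149 152 141  53  42  66 153 150 148 149 149 149 149 149
  149 149]
 [151 151 150 147 149 134  80  45  41  72 115 149 148 147 148 149 149 149
  148 148]
 [139 151 150 148 149 136  78  43  43  70  85 149 148 148 147 148 149 148
  148 148]
 [ 75 154 151 149 150 120  88  52  59  86  81 150 149 148 147 148 149 149
  148 148]
 [ 68 106 150 150 152 153 103  84  84  83 113 149 150 149 148 148 149 149
  149 148]
 [ 70  69 144 151 150 151 151 134 115 114 151 152 149 150 148 149 149 148
  149 148]
 [ 73  70  77 156 152 148 148 147 149 152 153 152 151 150 150 150 149 149
  147 146]
 [ 73  71  68 104 153 150 147 147 148 150 152 152 151 149 151 151 148 150
  148 145]
 [ 72  72  70  69 101 155 153 150 149 149 150 151 149 150 150 149 149 148
  147 148]]
```

Red is within about 1 mm of the tip, and blue at (21.75,-68.5) confirms it. I'll hold there for 1.5 s.

```bash
python3 -m crank '[{"hand":-1,"translation":[0,0,0],"twist":0},{"hand":-1,"translation":[0,0,0],"twist":0},{"hand":-1,"translation":[0,0,0],"twist":0},{"hand":-1,"translation":[0,0,0],"twist":0},{"hand":-1,"translation":[0,0,0],"twist":0},{"hand":-1,"translation":[0,0,0],"twist":0},{"hand":-1,"translation":[0,0,0],"twist":0},{"hand":-1,"translation":[0,0,0],"twist":0},{"hand":-1,"translation":[0,0,0],"twist":0},{"hand":-1,"translation":[0,0,0],"twist":0}]'
python3 -m crank '[{"hand":-1,"translation":[0,0,0],"twist":0},{"hand":-1,"translation":[0,0,0],"twist":0},{"hand":-1,"translation":[0,0,0],"twist":0},{"hand":-1,"translation":[0,0,0],"twist":0},{"hand":-1,"translation":[0,0,0],"twist":0}]'
python3 -c "
from dots import *
dots()"
```

```text
time_s: 15.2
tcp_pos: [543.2, -165.5, 41.7]
eef_rot: [179.6, -0.2, 80.1]
ft_force: [15.0, 9.9, -5.3]
grip_width: 26.2
gripper_force: 39.9
time_s: 15.7
tcp_pos: [543.2, -165.5, 41.7]
eef_rot: [179.6, -0.2, 80.1]
ft_force: [14.6, 9.3, -5.0]
grip_width: 26.0
gripper_force: 39.9
top red [328.2 241.1] stage [-0.8 -1.7]
top blue [355.8 236.5] stage [ 21.6 -68.8]
scene red [325.5 255.5] stage [ 1.5 -2.3]
scene blue [306.8 266.9] stage [ 21.9 -68.3]
15.8 [ 543.2 -165.5   41.7] [179.6  -0.2  80.1] [13.7  9.5 -6. ] 26.2
```

```bash
python3 -m crank '[{"hand":-1,"translation":[-0.005,0.05,0],"twist":0},{"hand":-1,"translation":[-0.013,0.11,0],"twist":0},{"hand":-1,"translation":[-0.022,0.18,0],"twist":0},{"hand":-1,"translation":[-0.033,0.26,0],"twist":0},{"hand":-1,"translation":[-0.044,0.34,0],"twist":0},{"hand":-1,"translation":[-0.053,0.41,0],"twist":0},{"hand":-1,"translation":[-0.06,0.46,0],"twist":0},{"hand":-1,"translation":[-0.063,0.485,0],"twist":0},{"hand":-1,"translation":[-0.063,0.485,0],"twist":0},{"hand":-1,"translation":[-0.063,0.485,0],"twist":0}]'
python3 -c "
from dots import *
dots()"
```

```text
time_s: 16.8
tcp_pos: [532.1, -97.8, 41.8]
eef_rot: [179.7, 0.3, 79.9]
ft_force: [5.1, -12.5, -6.4]
grip_width: 26.3
gripper_force: 40.9
top red [301.3 245.2] stage [-22.   64.2]
top blue [nan nan] stage [nan nan]
scene red [343.6 243.6] stage [-21.7  64.9]
scene blue [324.7 255. ] stage [-0.9 -3.9]
16.9 [532.1 -97.8  41.8] [179.7   0.3  79.9] [  6.2 -13.1  -6.9] 26.4h.py:23: RuntimeWarning: invalid value encountered in divide
  return np.array([(w*xs).sum(),(w*ys).sum()])/w.sum()
```

```bash
python3 -m crank '[{"hand":-1,"translation":[0.01,0.012,0],"twist":0},{"hand":-1,"translation":[0.018,0.023,0],"twist":0},{"hand":-1,"translation":[0.018,0.023,0],"twist":0},{"hand":-1,"translation":[0.018,0.023,0],"twist":0}]'
python3 -W ignore -c "
from dots import *
dots()"
```

```text
time_s: 17.3
tcp_pos: [532.7, -94.7, 41.7]
eef_rot: [179.9, 0.4, 79.8]
ft_force: [-3.8, -16.0, 1.1]
grip_width: 26.3
gripper_force: 41.6
top red [300.1 245.1] stage [-22.   67.1]
top blue [nan nan] stage [nan nan]
scene red [344.5 243.3] stage [-21.8  67.7]
scene blue [325.3 255. ] stage [-0.4 -2.2]
17.4 [532.6 -94.7  41.7] [179.9   0.4  79.8] [ -2.5 -15.    1.7] 26.5
```

```bash
python3 -m crank '[{"hand":-1,"translation":[0.016,0.007,0],"twist":0},{"hand":-1,"translation":[0.016,0.007,0],"twist":0},{"hand":-1,"translation":[0.016,0.007,0],"twist":0},{"hand":-1,"translation":[0.008,-0.01,0],"twist":0},{"hand":-1,"translation":[0.008,-0.01,0],"twist":0}]'
python3 -W ignore -c "
from dots import *
dots()"
```

```text
time_s: 17.9
tcp_pos: [533.5, -93.3, 41.7]
eef_rot: [179.9, 0.1, 79.9]
ft_force: [-2.5, -1.9, 6.2]
grip_width: 26.1
gripper_force: 42.0
top red [299.6 244.7] stage [-21.5  68.7]
top blue [nan nan] stage [nan nan]
scene red [345.1 243.3] stage [-21.2  69.4]
scene blue [325.7 255.1] stage [ 0.3 -1.3]
18.0 [533.5 -93.4  41.7] [1.799e+02 1.000e-01 7.990e+01] [-2.9 -3.2  5. ] 26.4
```

```bash
python3 -m crank '[{"hand":0.2,"translation":[0,0,0],"twist":0},{"hand":0.2,"translation":[0,0,0],"twist":0},{"hand":0.2,"translation":[0,0,0],"twist":0},{"hand":0.2,"translation":[0,0,0.25],"twist":0},{"hand":0.2,"translation":[0,0,0.55],"twist":0},{"hand":0.2,"translation":[0,0,0.65],"twist":0},{"hand":0.2,"translation":[0,0,0.65],"twist":0}]'
python3 -m crank '[{"hand":0.2,"translation":[0.05,0.3,0],"twist":0},{"hand":0.2,"translation":[0.1,0.6,0],"twist":0},{"hand":0.2,"translation":[0.16,0.9,0],"twist":0},{"hand":0.2,"translation":[0.16,0.9,0],"twist":0}]'
python3 -W ignore -c "
from dots import *
dots('c')
pv=np.array([12.6,149.6])
for c in S:
    for x in tip_of('lever_handle',c)[:2]:
        u=np.array(x['position'])*[640,480];h=st(c,onz(c,u,106));v=h-pv
        print(c,u.round(1),h.round(1),np.hypot(*v).round(1),'lever deg',(180-np.degrees(np.arctan2(v[1],v[0]))).round(1),x['p'])
"
```

```text
time_s: 18.7
tcp_pos: [535.0, -92.9, 140.6]
eef_rot: [179.7, 0.0, 80.0]
ft_force: [0.5, -0.1, -0.6]
grip_width: 51.3
gripper_force: 0.0
time_s: 19.1
tcp_pos: [556.8, 47.5, 136.6]
eef_rot: [-179.9, -0.1, 80.2]
ft_force: [0.3, -0.4, 0.6]
grip_width: 51.1
gripper_force: 0.0
top red [nan nan] stage [nan nan]
top blue [327.2 241.5] stage [-2.3  0.8]
scene red [345.1 243.3] stage [-21.2  69.4]
scene blue [325.7 255.1] stage [ 0.3 -1.3]
19.2 [556.4  43.7 136.6] [-179.9    0.    80.1] [-0.2 -0.3 -0.4] 51.2
top [505.3 243.8] [  54.4 -428.3] 579.5 lever deg 265.9 0.41
scene [392.6 228.2] [ 10.1 208.3] 58.7 lever deg 87.6 0.62
```

Clean release: blue averages about (-0.5, 0) in the stage frame. Next I move above the handle.

```bash
python3 -m crank '[{"hand":-0.05,"translation":[0.05,0.3,0],"twist":0},{"hand":-0.05,"translation":[0.1,0.6,0],"twist":0},{"hand":-0.05,"translation":[0.155,0.89,0],"twist":0},{"hand":-0.05,"translation":[0.155,0.89,-0.1],"twist":0},{"hand":-0.05,"translation":[0.155,0.89,-0.1],"twist":0},{"hand":-0.05,"translation":[0.155,0.89,-0.1],"twist":0}]'
python3 -W ignore -c "
from dots import *
s=get_state()
im=get_image('scene');cv2.imwrite('pics/d.png',im[:,:,::-1])
f=im.astype(int);m=((f[...,0]-f[...,2]>60)&(f[...,0]>90));m[:,:370]=0;m[:,420:]=0;m[:200]=0;m[270:]=0
ys,xs=np.nonzero(m);print(xs.min(),xs.max(),ys.min(),ys.max(), [(y,xs[ys==y].min(),xs[ys==y].max()) for y in sorted(set(ys))])
print(proj('scene',[*s['tcp_pos'][:2],106]),s['tcp_pos'])"
```

```text
time_s: 19.9
tcp_pos: [579.9, 174.6, 122.6]
eef_rot: [-179.9, 0.0, 79.9]
ft_force: [1.2, -0.3, 0.0]
grip_width: 40.5
gripper_force: 0.0
378 394 228 243 [(np.int64(228), np.int64(391), np.int64(393)), (np.int64(229), np.int64(390), np.int64(394)), (np.int64(230), np.int64(390), np.int64(394)), (np.int64(231), np.int64(390), np.int64(393)), (np.int64(232), np.int64(392), np.int64(392)), (np.int64(236), np.int64(388), np.int64(388)), (np.int64(237), np.int64(386), np.int64(388)), (np.int64(238), np.int64(383), np.int64(389)), (np.int64(239), np.int64(378), np.int64(389)), (np.int64(240), np.int64(378), np.int64(389)), (np.int64(241), np.int64(379), np.int64(386)), (np.int64(242), np.int64(379), np.int64(383)), (np.int64(243), np.int64(379), np.int64(379))]
[391.57385159 228.34403071] [579.91155346 174.6226595  122.59899526]
```

```bash
python3 -c "
from dots import *
h=st('scene',onz('scene',(392,229.7),106));a=np.radians(-10.05);R=np.array([[np.cos(a),-np.sin(a)],[np.sin(a),np.cos(a)]])
print(h,np.array([532.8,-24.1])+R@h)
# arc: TCP follows angle th (lever deg), pivot stage (12.6,149.6), yaw twist
pv=np.array([12.6,149.6]);P=lambda t:pv+55*np.array([-np.cos(np.radians(t)),np.sin(np.radians(t))])
for t0 in(90,50,10):
  for i in range(1,9):
    t=t0-5*i; print(t,(R@(P(t)-P(t0))/150).round(3),round(5*i/180,3))
"
```

```text
[ 14.85429997 204.3051265 ] [583.07915385 174.47804922]
85 [-0.032  0.004] 0.028
80 [-0.064  0.006] 0.056
75 [-0.096  0.004] 0.083
70 [-0.127  0.   ] 0.111
65 [-0.159 -0.007] 0.139
60 [-0.189 -0.016] 0.167
55 [-0.219 -0.029] 0.194
50 [-0.247 -0.043] 0.222
45 [-0.027 -0.017] 0.028
40 [-0.052 -0.037] 0.056
35 [-0.076 -0.058] 0.083
30 [-0.098 -0.082] 0.111
25 [-0.117 -0.107] 0.139
20 [-0.134 -0.134] 0.167
15 [-0.149 -0.162] 0.194
10 [-0.161 -0.192] 0.222
5 [-0.01 -0.03] 0.028
0 [-0.017 -0.062] 0.056
-5 [-0.021 -0.093] 0.083
-10 [-0.022 -0.125] 0.111
-15 [-0.021 -0.157] 0.139
-20 [-0.017 -0.189] 0.167
-25 [-0.01 -0.22] 0.194
-30 [-0.    -0.251] 0.222
```

```bash
python3 -m crank '[{"hand":-0.05,"translation":[0.015,0,0],"twist":0},{"hand":-0.05,"translation":[0.015,0,-0.15],"twist":0},{"hand":-0.05,"translation":[0.015,0,-0.3],"twist":0},{"hand":-0.05,"translation":[0.015,0,-0.43],"twist":0},{"hand":-0.05,"translation":[0.015,0,-0.47],"twist":0},{"hand":-0.05,"translation":[0.015,0,-0.47],"twist":0},{"hand":-0.35,"translation":[0.015,0,-0.47],"twist":0},{"hand":-0.35,"translation":[0.015,0,-0.47],"twist":0},{"hand":-0.35,"translation":[0.015,0,-0.47],"twist":0}]' 20
python3 -W ignore -c "
from dots import *
dots()"
```

```text
time_s: 20.85
tcp_pos: [583.2, 176.2, 53.4]
eef_rot: [179.9, -0.0, 80.0]
ft_force: [0.1, -0.8, 0.2]
grip_width: 27.8
gripper_force: 0.0
top red [299.5 244.8] stage [-21.6  68.7]
top blue [327.2 241.5] stage [-2.3  0.8]
scene red [345.1 243.3] stage [-21.2  69.4]
scene blue [325.7 255.1] stage [ 0.3 -1.3]
20.95 [582.9 176.2  53. ] [179.9  -0.   80. ] [ 0.3  0.6 -0.3] 27.8
```

```bash
python3 -m crank '[{"hand":-0.35,"translation":[-0.032,0.004,0],"twist":0.028},{"hand":-0.35,"translation":[-0.064,0.006,0],"twist":0.056},{"hand":-0.35,"translation":[-0.096,0.004,0],"twist":0.083},{"hand":-0.35,"translation":[-0.127,0,0],"twist":0.111},{"hand":-0.35,"translation":[-0.159,-0.007,0],"twist":0.139},{"hand":-0.35,"translation":[-0.189,-0.016,0],"twist":0.167},{"hand":-0.35,"translation":[-0.219,-0.029,0],"twist":0.194},{"hand":-0.35,"translation":[-0.247,-0.043,0],"twist":0.222},{"hand":-0.35,"translation":[-0.247,-0.043,0],"twist":0.222}]'
python3 -W ignore -c "
from dots import *
dots()"
```

```text
time_s: 21.85
tcp_pos: [545.8, 170.1, 52.9]
eef_rot: [179.9, -0.0, 120.0]
ft_force: [1.9, 1.9, 1.1]
grip_width: 27.7
gripper_force: 0.9
top red [299.5 244.9] stage [-21.7  68.7]
top blue [327.2 241.5] stage [-2.3  0.8]
scene red [345.1 243.3] stage [-21.2  69.4]
scene blue [325.7 255.1] stage [ 0.3 -1.3]
21.95 [545.9 169.8  52.7] [180.    0.  119.8] [0.9 1.8 0.5] 28.0
```

Works well: the carrier is unmoved and the push is about 2 N. I'll carry on round.

```bash
python3 -m crank '[{"hand":-0.35,"translation":[-0.027,-0.017,0],"twist":0.028},{"hand":-0.35,"translation":[-0.052,-0.037,0],"twist":0.056},{"hand":-0.35,"translation":[-0.076,-0.058,0],"twist":0.083},{"hand":-0.35,"translation":[-0.098,-0.082,0],"twist":0.111},{"hand":-0.35,"translation":[-0.117,-0.107,0],"twist":0.139},{"hand":-0.35,"translation":[-0.134,-0.134,0],"twist":0.167},{"hand":-0.35,"translation":[-0.149,-0.162,0],"twist":0.194},{"hand":-0.35,"translation":[-0.161,-0.192,0],"twist":0.222},{"hand":-0.35,"translation":[-0.161,-0.192,0],"twist":0.222}]'
python3 -W ignore -c "
from dots import *
dots()"
python3 -m crank '[{"hand":-0.35,"translation":[-0.01,-0.03,0],"twist":0.028},{"hand":-0.35,"translation":[-0.017,-0.062,0],"twist":0.056},{"hand":-0.35,"translation":[-0.017,-0.062,0],"twist":0.056}]'
```

```text
time_s: 22.85
tcp_pos: [521.1, 140.8, 52.5]
eef_rot: [180.0, -0.0, 159.8]
ft_force: [-0.8, 1.9, 1.4]
grip_width: 28.1
gripper_force: 0.6
top red [299.5 244.8] stage [-21.7  68.7]
top blue [327.2 241.5] stage [-2.3  0.8]
scene red [345.1 243.3] stage [-21.3  69.4]
scene blue [325.7 255.1] stage [ 0.3 -1.3]
22.95 [521.3 140.7  52.4] [-180.    -0.   159.7] [0.1 1.2 0. ] 27.7
time_s: 23.25
tcp_pos: [518.8, 131.3, 52.3]
eef_rot: [-180.0, -0.0, 169.9]
ft_force: [0.6, 1.1, -0.5]
grip_width: 27.9
gripper_force: 0.2
```

```bash
python3 -m crank '[{"hand":-0.35,"translation":[-0.003,-0.015,0],"twist":0},{"hand":-0.35,"translation":[-0.005,-0.03,0],"twist":0},{"hand":-0.35,"translation":[-0.007,-0.04,0],"twist":0},{"hand":-0.35,"translation":[-0.007,-0.04,0],"twist":0}]'
```

```text
time_s: 23.65
tcp_pos: [517.3, 125.7, 52.3]
eef_rot: [180.0, -0.0, 169.9]
ft_force: [-1.9, 4.1, -0.2]
grip_width: 27.5
gripper_force: 1.9
```

```bash
python3 -m crank '[{"hand":-0.35,"translation":[-0.002,-0.013,0],"twist":0},{"hand":-0.35,"translation":[-0.004,-0.026,0],"twist":0},{"hand":-0.35,"translation":[-0.004,-0.026,0],"twist":0}]'
python3 -W ignore -c "
from dots import *
dots()"
```

```text
time_s: 23.95
tcp_pos: [517.2, 124.6, 52.4]
eef_rot: [179.7, -0.0, 170.0]
ft_force: [-1.2, 17.3, -1.6]
grip_width: 27.8
gripper_force: 8.7
top red [299.5 244.8] stage [-21.7  68.7]
top blue [327.3 241.6] stage [-2.5  0.5]
scene red [345.  243.3] stage [-21.5  69.2]
scene blue [325.6 255.1] stage [ 0.2 -1.3]
24.05 [517.2 124.6  52.4] [179.7  -0.  170. ] [-0.9 17.1 -1.5] 27.7
```

It has hit the stop at 17 N and the carrier is unmoved. I'll back off, lift clear and verify.

```bash
python3 -m crank '[{"hand":-0.35,"translation":[0.008,0.045,0],"twist":0},{"hand":-0.2,"translation":[0.009,0.05,0],"twist":0},{"hand":-0.2,"translation":[0.009,0.05,0],"twist":0},{"hand":-0.2,"translation":[0.009,0.05,0.25],"twist":0},{"hand":-0.2,"translation":[0.009,0.05,0.5],"twist":0},{"hand":-0.2,"translation":[-0.2,0.3,0.6],"twist":0},{"hand":-0.2,"translation":[-0.4,0.6,0.6],"twist":0},{"hand":-0.2,"translation":[-0.6,0.9,0.6],"twist":0},{"hand":-0.2,"translation":[-0.6,0.9,0.6],"twist":0},{"hand":-0.2,"translation":[-0.6,0.9,0.6],"twist":0}]'
python3 -W ignore -c "
from dots import *
dots('f')
pv=np.array([12.6,149.6])
for c in S:
    for x in tip_of('lever_handle',c)[:2]:
        u=np.array(x['position'])*[640,480];h=st(c,onz(c,u,106));v=h-pv
        print(c,u.round(1),h.round(1),np.hypot(*v).round(1),'lever deg',(180-np.degrees(np.arctan2(v[1],v[0]))).round(1),x['p'])
a=cv2.imread('pics/f_scene.png')[190:310,260:420];b=cv2.imread('pics/f_top.png')[180:300,250:410]
f=lambda x:cv2.resize(x,(400,300),interpolation=cv2.INTER_CUBIC)
z=lambda x:cv2.resize(x,(400,300),interpolation=cv2.INTER_CUBIC)
cv2.imwrite('pics/m7.png',np.vstack([np.hstack([f(a),f(b)]),np.hstack([z(a[47:77,46:86]),z(b[46:76,57:97])])]))
"
```

```text
time_s: 25.05
tcp_pos: [426.5, 257.3, 142.6]
eef_rot: [-180.0, 0.0, 170.1]
ft_force: [0.4, -0.5, 0.3]
grip_width: 34.5
gripper_force: 0.0
top red [299.5 244.9] stage [-21.8  68.8]
top blue [327.2 241.5] stage [-2.4  0.8]
scene red [345.1 243.3] stage [-21.4  69.4]
scene blue [325.7 255.1] stage [ 0.3 -1.3]
25.15 [427.9 255.8 142.4] [-180.     0.   169.9] [ 0.6 -0.3  0.9] 34.1
top [263.7 245.4] [-41.  150.4] 53.6 lever deg 0.8 0.59
scene [366.8 223.5] [-33.3 142.9] 46.4 lever deg 351.7 0.49
```

View pics/m7.png

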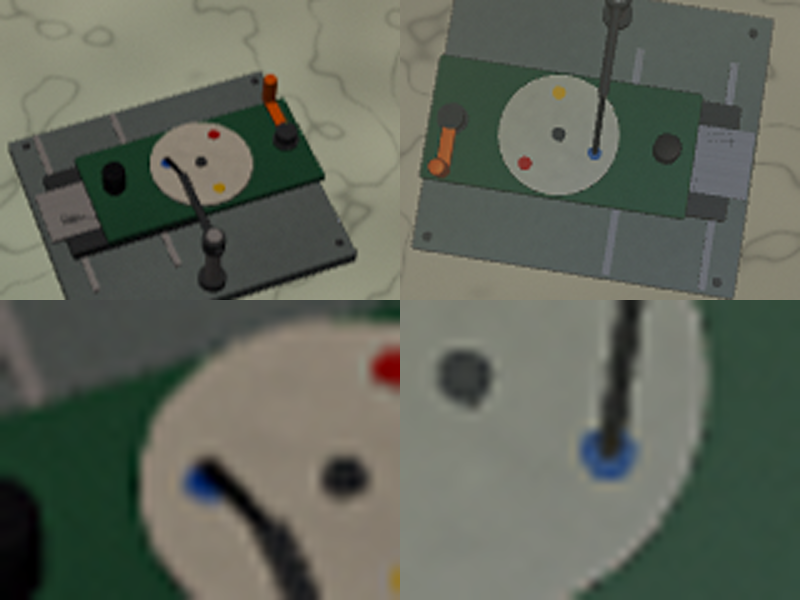

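In the top view the needle ends on the centre of the blue dot at (327,241.5). The lever points at the robot (about 0°), and the arm is clear of everything.

```bash
python3 -c "
from rig import *
print(hand_in())"
```

```text
the job is handed in; nothing more can be done
None
```

The job is handed in at about 25 s: I freed the table, zeroed it on the red dot (to about 1 mm, with a 1.5 s rest), stepped on to blue (to about 1 mm) and swung the lever back to its stop to clamp it; the handle had to be gripped three times to free it, and one mistyped row dragged the carrier about 48 mm before the red-dot check.

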